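# Hang the model holders on the raised drying rack

## Robot

A 7-joint arm with a two-finger parallel gripper is mounted at the origin on the work surface. World frame = base frame: x ahead of the robot, y to its left, z up, the work surface at z = 0. Lengths are in m, angles in rad, forces in N, time in s.
With the tool pointing down it reaches from about 0.425 to 0.95 m from the base axis. Payload 4.7 kg.
Tool frame: the origin (TCP) lies between the finger pads; the fingertips stand 25 mm ahead of it and the grasp point (between the pads) lies 6 mm ahead of it; x points along the fingers, z is the direction in which the jaws open and shut, and the axes are right-handed (so a half turn about x gives the same grasp; the last joint's range is limited). The gripper opens to 85 mm and grips with 20 to 120 N. Pads are 22 mm wide; open, the fingers measure 114 mm over their backs; the gripper's body (76 mm by 85 mm) begins 54 mm behind the grasp point. The pads swing forward as they close: fully open they stand 13 mm farther back than shut.
Start: joints at [1.291, 0.469, -0.049, 1.532, 0.024, 1.141, -0.082], TCP at [0.168, -0.654, 0.256] pointing down, gripper open.
Joint ranges: [-2.59, 2.59], [-0.33, 1.99], [-1.39, 1.29], [0.1, 2.45], [-1.04, 4.18], [0.21, 1.99], [-2.66, 2.66]. Speed limits (rad/s): [2.57, 2.57, 3.14, 3.14, 3.14, 3.14, 3.14].

## Interface

Orientations are given as a 3x3 rotation matrix whose columns are the frame's x, y, z axes.
In Python, from rig import * gives the robot as it stands. Calls block until the motion is done:
- movep(position, orientation): joint-space move of the TCP to a pose.
- move_l(position, attitude=None, feed=0.15, until_force=None): straight line of the TCP; attitude=None keeps the orientation; feed is the mean speed in m/s. With until_force (N) it stops when the force on the tool has changed by that much, and returns True; else False.
- move_joints(angles): joint-space move.
- command_gripper(opening, newtons=None): finger opening in m; newtons is the grip in N (None keeps the last); returns when the fingers have stopped.
- sleep(seconds).
- inverse_kinematics(position, orientation): joint angles nearest the present ones, or None.
- sense(): the state.
- camera(name): name is "scene" or "top" or "wrist"; returns (picture, depth): 480x640x3 uint8, red, green, blue; 480x640 float32, m along the optical axis (not along the pixel's ray), 0 where there is no reading.
- camera_params(name): a dict with "K" (3x3 intrinsics, pixels), "dist" ([k1, k2, p1, p2, k3] as OpenCV has them; the pictures are not rectified), "position" and "rotation" of the camera in the world; the wrist camera has in their place "tool_from_camera" (4x4, takes a point from camera to tool coordinates, whose origin is the TCP and whose axes are the tool frame's). Camera axes: x right, y down, z forward; pixel columns grow to the right and rows downward; lengths in m; the calibration is good to about 2 mm. A picture is of the moment at which its call begins: read the wrist's pose just before it. camera_params takes no time and is no camera call.
A pose or a line that the arm cannot do raises Unreachable and nothing moves.
- finish_job(): hands the job in, once; it reports no verdict.
The state is a dict: "time_s": time; "joint_pos": joint angles; "qd": joint speeds; "joint_efforts": joint torques, N m; "position": TCP position; "tcp_rot": TCP orientation; "wrist_force": force on the tool from outside, world axes, zero at the start; "ft_torque": the same for the moment, N m; "finger_gap": finger opening in m.
Only numpy, scipy, OpenCV 4.12 (cv2) and the standard library are available. Lean on these libraries where they do the work, as an engineer would, in place of code of your own. Each camera call takes 0.05 s, during which the arm holds its last target. There are 200 camera calls.

## Task

Put the plaster models up to dry: lift the rack's carriage by its handle past the top rung, lower it gently until the pawl sits on that rung, and let go. Then hang every model holder on the bench on a screw of its own, the screw head through the keyhole and the holder slid down fully home so that it hangs upright and still. Never tip a holder over, and leave the other things on the bench where they are.

Things in the scene. Friction and masses are not known exactly. Their poses are not given: they have to be found in the camera images.
- carriage (a joint): Height of the rack's carriage, m: 0 = pawl on the bottom rung (start), 0.060 = seated on the middle rung, 0.120 = on the top rung; stop at 0.162. The carriage (0.7 kg) is a panel 460 wide, 90 high, 12 thick on the robot's side of the ladder, 15 to 105 mm above the bench at 0. Unheld it falls unless the pawl holds it; raised 28 mm past a rung, it can be lowered onto that rung.
- pawl (a joint): Brass gravity pawl behind the panel, counterweighted: 0 rad = tongue level (its rest, ready to sit on a rung); grows to at most 1.2 as a rung pushes the tongue down on the way up. Returns to 0 by itself.
- rack: The fixed rack: a ladder of two aluminium uprights 298 mm high, 140 apart, with three dark steel rungs 60 mm apart, on a grey base. Origin on the bench under the middle of the panel; +x points from the panel to the ladder, 75 mm behind it; y along the panel, z up. The panel's front face lies at x = -6 mm.
- lift_grip (a point): Grip point on the carriage's lift handle: an upright black bar 22 mm thick in the rack's y, 26 mm in x, its top 22 mm above this point, standing on an arm 58 mm in front of the panel's middle. Moves with the carriage. Pinch it across y from above.
- screw1 (a point): Screw 1 of 4 in a level row on the panel (rack y = -180 mm; 20 mm below the panel's top edge): shank 8 mm thick sticking out 10 mm towards the rack's -x, then a round head 22 mm across, 5 mm thick. This point is on the shank's axis, 5 mm in front of the panel. Moves with the carriage.
- screw2 (a point): Screw 2 of 4 in a level row on the panel (rack y = -90 mm; 20 mm below the panel's top edge): shank 8 mm thick sticking out 10 mm towards the rack's -x, then a round head 22 mm across, 5 mm thick. This point is on the shank's axis, 5 mm in front of the panel. Moves with the carriage.
- screw3 (a point): Screw 3 of 4 in a level row on the panel (rack y = 90 mm; 20 mm below the panel's top edge): shank 8 mm thick sticking out 10 mm towards the rack's -x, then a round head 22 mm across, 5 mm thick. This point is on the shank's axis, 5 mm in front of the panel. Moves with the carriage.
- screw4 (a point): Screw 4 of 4 in a level row on the panel (rack y = 180 mm; 20 mm below the panel's top edge): shank 8 mm thick sticking out 10 mm towards the rack's -x, then a round head 22 mm across, 5 mm thick. This point is on the shank's axis, 5 mm in front of the panel. Moves with the carriage.
- holder_a: A model holder (may be absent; all alike; 0.2 to 0.4 kg): upright steel keyhole plate 70 wide, 116 high, 6 thick; at its foot a shelf 78 deep, on which it stands, with a plaster dental model (top 34 mm up) and a wooden grip post 20 mm thick in y, 24 in x, axis at x = -50, top at z = 105 mm: pinch it across y at z = 83. Origin at the foot of the plate's back face; shelf towards -x, z up.
- holder_a_lock (a point): Where the screw's axis lies when the holder hangs fully home: mid-plate (x = -3), 100 mm above the underside. Keyhole: opening 32 mm wide, 50 to 82 mm above the underside (middle at 66), narrowing at 45 degrees into a slot 13 mm wide that ends at 104. Hung, this point lies at the screw's point; play 4 mm along the shank, about 2 mm sideways.
- holder_b: A model holder (may be absent; all alike; 0.2 to 0.4 kg): upright steel keyhole plate 70 wide, 116 high, 6 thick; at its foot a shelf 78 deep, on which it stands, with a plaster dental model (top 34 mm up) and a wooden grip post 20 mm thick in y, 24 in x, axis at x = -50, top at z = 105 mm: pinch it across y at z = 83. Origin at the foot of the plate's back face; shelf towards -x, z up.
- holder_b_lock (a point): Where the screw's axis lies when the holder hangs fully home: mid-plate (x = -3), 100 mm above the underside. Keyhole: opening 32 mm wide, 50 to 82 mm above the underside (middle at 66), narrowing at 45 degrees into a slot 13 mm wide that ends at 104. Hung, this point lies at the screw's point; play 4 mm along the shank, about 2 mm sideways.
- holder_c: A model holder (may be absent; all alike; 0.2 to 0.4 kg): upright steel keyhole plate 70 wide, 116 high, 6 thick; at its foot a shelf 78 deep, on which it stands, with a plaster dental model (top 34 mm up) and a wooden grip post 20 mm thick in y, 24 in x, axis at x = -50, top at z = 105 mm: pinch it across y at z = 83. Origin at the foot of the plate's back face; shelf towards -x, z up.
- holder_c_lock (a point): Where the screw's axis lies when the holder hangs fully home: mid-plate (x = -3), 100 mm above the underside. Keyhole: opening 32 mm wide, 50 to 82 mm above the underside (middle at 66), narrowing at 45 degrees into a slot 13 mm wide that ends at 104. Hung, this point lies at the screw's point; play 4 mm along the shank, about 2 mm sideways.
- holder_d: A model holder (may be absent; all alike; 0.2 to 0.4 kg): upright steel keyhole plate 70 wide, 116 high, 6 thick; at its foot a shelf 78 deep, on which it stands, with a plaster dental model (top 34 mm up) and a wooden grip post 20 mm thick in y, 24 in x, axis at x = -50, top at z = 105 mm: pinch it across y at z = 83. Origin at the foot of the plate's back face; shelf towards -x, z up.
- holder_d_lock (a point): Where the screw's axis lies when the holder hangs fully home: mid-plate (x = -3), 100 mm above the underside. Keyhole: opening 32 mm wide, 50 to 82 mm above the underside (middle at 66), narrowing at 45 degrees into a slot 13 mm wide that ends at 104. Hung, this point lies at the screw's point; play 4 mm along the shank, about 2 mm sideways.
- jar: Bystander: jar 48 across, 65 high; origin at the centre of its underside (tools: mid-length).
- bowl: Bystander: dark rubber mixing bowl 110 across, 60 high; origin at the centre of its underside (tools: mid-length).
- spatula: Bystander: spatula 190 long, lying; origin at the centre of its underside (tools: mid-length).
- brush: Bystander: brush 170 long, lying; origin at the centre of its underside (tools: mid-length).
- mug: Bystander: white mug 76 across, 90 high; origin at the centre of its underside (tools: mid-length).
- bottle: Bystander: bottle 64 across, 170 high; origin at the centre of its underside (tools: mid-length).
- wax_tray: Bystander: grey tray 100 x 140, 30 high; origin at the centre of its underside (tools: mid-length).
Things that resemble listed ones, but are neither listed nor needed, are in the scene too. Leave any yellow look-alike of the holder_b alone.

How it is judged:
By the outcome, as a careful person would: the job done as asked, in the order asked, and still so for the second after the job is handed in, with the robot touching nothing.
Of holder_a, holder_b, holder_c, holder_d only 3 to 4 are there at a start; the rules pass over those that are not, and their reading is None.
At some moment in a run one of holder_a, holder_b, holder_c, holder_d may be knocked a few centimetres aside while the robot is not near it.
It also fails if it takes over 210 s, if anything falls off the work surface, if the arm or the gripper's body presses on something with over 40 N, if the wrist force passes 120 N, or if a joint passes its speed limit or range.

## Working session

There is one attempt and no reset: what is moved stays moved. The work goes in short steps, each a Python script; the robot and the scene stay as the last script left them, time stands still between calls to the robot, and variables do not carry over. Pictures are saved under pics/ and viewed, about 12 in all and at most 16, crops included, and the job is handed in when it is done.

```bash
ls; mkdir -p pics; python3 - <<'E'
from rig import *
import cv2,numpy as np
for n in ("scene","top"):
    p,d=camera(n); cv2.imwrite(f"pics/{n}0.png",p[:,:,::-1]); np.savez(f"pics/{n}0.npz",p=p,d=d)
    c=camera_params(n); print(n,c)
print(camera_params("wrist")); s=sense(); print(s)
E
```

```text
pics
scene {'K': array([[559.41886424,   0.        , 321.30184168],
       [  0.        , 559.41886424, 248.36253157],
       [  0.        ,   0.        ,   1.        ]]), 'dist': array([0.00548704, 0.        , 0.        , 0.        , 0.        ]), 'position': array([1.38169198, 0.20125966, 1.33764406]), 'rotation': array([[-0.22698372,  0.7736887 , -0.59151009],
       [ 0.97387069,  0.18491015, -0.13184881],
       [ 0.00736629, -0.60598187, -0.79544435]])}
top {'K': array([[508.7171796 ,   0.        , 315.80799112],
       [  0.        , 508.7171796 , 240.34487794],
       [  0.        ,   0.        ,   1.        ]]), 'dist': array([-0.11277248,  0.        ,  0.        ,  0.        ,  0.        ]), 'position': array([ 0.16627039, -0.02165947,  1.4646288 ]), 'rotation': array([[ 0.06183242, -0.97285548,  0.22299991],
       [-0.99808519, -0.06063809,  0.01220593],
       [ 0.00164768, -0.22332763, -0.97474204]])}
{'K': array([[418.53002743,   0.        , 320.75923841],
       [  0.        , 418.53002743, 241.50366014],
       [  0.        ,   0.        ,   1.        ]]), 'dist': ar
[... 574 characters left out ...]
: array([ 7.64852085e-05, -2.39793362e-03,  4.16453337e-04, -4.05802443e-03,
        1.38092938e-03, -1.13691977e-03,  8.02512280e-05]), 'joint_efforts': array([ 4.14251881e-04, -5.11515141e+01, -4.72256297e-02, -2.38391608e+01,
        1.07577292e-02,  4.39540585e-03,  1.30515127e-05]), 'position': array([ 0.16738974, -0.65342634,  0.25533667]), 'tcp_rot': array([[-5.10950104e-04,  9.68715007e-01,  2.48175288e-01],
       [ 1.72581885e-03,  2.48175805e-01, -9.68713472e-01],
       [-9.99998380e-01, -6.66586598e-05, -1.79863207e-03]]), 'wrist_force': array([-0.20834743,  0.49127342,  0.11848887]), 'ft_torque': array([ 0.04623383, -0.0196399 ,  0.05357067]), 'finger_gap': 0.08556780852551694}
```

View pics/scene0.png

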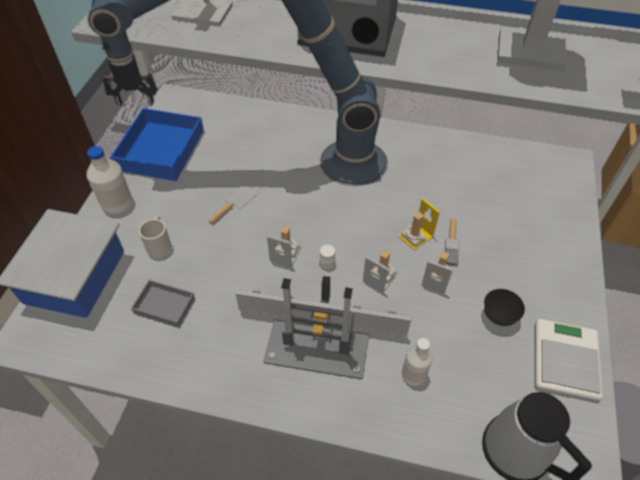

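View pics/top0.png

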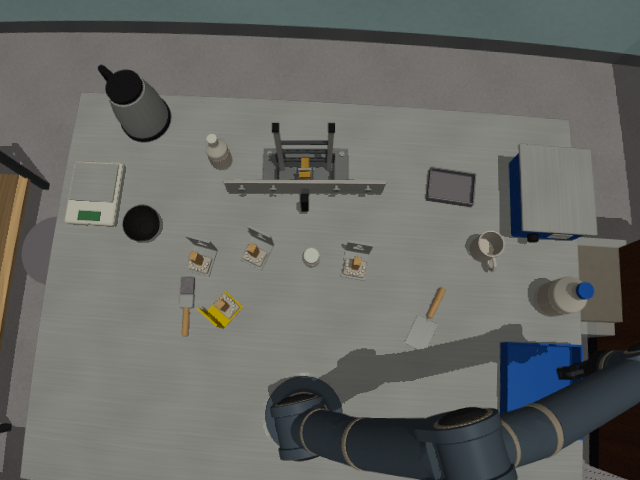

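The scene shows three grey holders (top view near (200,258), (256,250) and (355,262)), the yellow look-alike at (222,308) and the jar at (311,257). The rack panel runs from (226,187) to (384,187), with its handle at (305,200).

```bash
cat > h.py <<'E'
from rig import *
import cv2, numpy as np
def cloud(cam, pic=None, dep=None, Twc=None):
    """world xyz for every pixel (nan w/o depth)"""
    c=camera_params(cam)
    if Twc is None: R,t=c["rotation"],c["position"]
    else: R,t=Twc
    v,u=np.mgrid[0:480,0:640]
    n=cv2.undistortPoints(np.stack([u,v],-1).reshape(-1,1,2).astype(np.float64),c["K"],c["dist"]).reshape(480,640,2)
    P=np.dstack([n,np.ones((480,640))])*dep[...,None]
    W=P@R.T+t; W[dep<=0]=np.nan
    return W
def top():
    p,d=camera("top"); return p,cloud("top",p,d)
def wrist():
    s=sense(); T=camera_params("wrist")["tool_from_camera"]
    p,d=camera("wrist"); R=s["tcp_rot"]
    return p,cloud("wrist",p,d,(R@T[:3,:3],R@T[:3,3]+s["position"]))
def wood(p):
    h=cv2.cvtColor(p,cv2.COLOR_RGB2HSV)
    return (h[...,0]>=7)&(h[...,0]<=18)&(h[...,1]>110)&(h[...,2]>90)
def down(yaw):  # tool x down, jaws (z) along holder y, camera (tool y) forward
    c,s=np.cos(yaw),np.sin(yaw)
    return np.column_stack([[0,0,-1],[c,s,0],[s,-c,0]])
def line(P):  # centre, yaw of best-fit horizontal line (direction ~ +y)
    m=np.median(P[:,:2],0); vx,vy,x0,y0=cv2.fitLine(P[:,:2].astype(np.float32),cv2.DIST_HUBER,0,.002,.001).ravel()
    if vy<0: vx,vy=-vx,-vy
    return np.array([x0,y0]),np.arctan2(-vx,vy)
E
python3 - <<'E'
from h import *
c=np.load("pics/top0.npz"); p=c["p"]; W=cloud("top",p,c["d"]); Z=W[...,2]
print("table z",np.nanmedian(Z[300:330,100:150]), np.nanstd(Z[300:330,100:150]))
n,l,s,ce=cv2.connectedComponentsWithStats((wood(p)&(Z>.03)).astype(np.uint8))
for i in range(1,n):
    if s[i,4]<25: continue
    q=W[l==i]; top_=q[q[:,2]>np.nanpercentile(q[:,2],60)-.006]
    print("wood",ce[i].round(),s[i,4],np.median(top_,0).round(4),np.nanmax(q[:,2]).round(3))
    m=np.median(top_,0)
    near=(np.hypot(W[...,0]-m[0],W[...,1]-m[1])<.09)&(Z>.08)&(Z<.125)&(W[...,0]>m[0]+.025)
    g=p.max(2).astype(int)-p.min(2)<30
    q=W[near&g]
    if len(q)>15: x0,y=line(q); print("  plate",len(q),q.min(0).round(3),q.max(0).round(3),x0.round(4),"yaw",round(y,3))
r=np.zeros((480,640),bool); r[176:196,222:388]=1
q=W[r&(Z>.095)&(Z<.115)]; x0,y=line(q); print("panel",len(q),x0.round(4),round(y,3),q.min(0).round(3),q.max(0).round(3))
r=np.zeros((480,640),bool); r[188:215,296:314]=1
k=r&(p.max(2)<50)&(Z>.02); q=W[k]; print("handle n",len(q)); hz=np.sort(q[:,2]); print(np.percentile(hz,[5,25,50,75,95]).round(3)); t=q[q[:,2]>np.percentile(hz,90)-.01]; print(len(t),np.median(t,0),t.min(0),t.max(0))
E
```

```text
table z 0.0007765560053020204 0.003183939613474421
wood [252. 248.] 57 [0.4446 0.1701 0.1058] 0.113
  plate 107 [0.474 0.119 0.08 ] [0.505 0.186 0.124] [0.488  0.1536] yaw -0.382
wood [193. 256.] 55 [0.4126 0.3286 0.105 ] 0.113
  plate 107 [0.449 0.285 0.081] [0.468 0.355 0.122] [0.4583 0.3206] yaw -0.188
wood [357. 261.] 54 [ 0.4258 -0.1196  0.1057] 0.113
  plate 126 [ 0.467 -0.159  0.08 ] [ 0.481 -0.09   0.124] [ 0.4714 -0.1313] yaw -0.098
wood [220. 304.] 59 [0.2873 0.2413 0.1054] 0.113
panel 877 [0.6413 0.0865] 0.057 [ 0.615 -0.19   0.095] [0.669 0.266 0.114]
handle n 135
[0.056 0.085 0.131 0.136 0.139]
70 [0.58631478 0.03495201 0.1363642 ] [0.57341596 0.02568359 0.12909167] [0.60009656 0.04551093 0.14231816]
```

```bash
python3 - <<'E'
from h import *
s=sense(); 
move_l(s["position"]+[0,0,.10])
movep([.586,.035,.30],down(.057))
s=sense(); print(s["time_s"],s["position"],s["joint_pos"].round(2))
p,W=wrist(); cv2.imwrite("pics/w1.png",p[:,:,::-1]); Z=W[...,2]
t=(p.max(2)<60)&(Z>.125)&(Z<.15)&(np.hypot(W[...,0]-.586,W[...,1]-.035)<.04)
q=W[t]; print(len(q),np.median(q,0),np.percentile(q,2,0),np.percentile(q,98,0))
k=(Z>.098)&(Z<.112)&(abs(W[...,0]-.644)<.04)&(abs(W[...,1]-.04)<.24); q=W[k];x0,y=line(q);print("panel",len(q),x0,y,q.min(0),q.max(0))
E
```

```text
3.75 [0.58621206 0.03388721 0.29986449] [ 0.47  0.4  -0.8   1.66  0.3   1.21 -1.91]
986 [0.58638995 0.03588597 0.13269811] [0.57343522 0.02558914 0.12647451] [0.59780166 0.04507982 0.13428612]
panel 11076 [0.64475584 0.00893016] 0.058088496 [ 0.62392132 -0.19118932  0.09800697] [0.6839767  0.26774169 0.10556582]
```

View pics/w1.png

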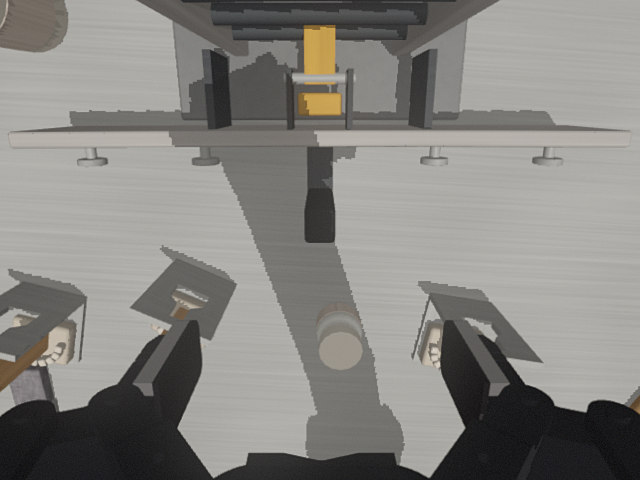

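The wrist view shows the handle's top at (320,215), the screws at (92,160), (205,160), (434,160) and (547,160), and the jar at (338,350), clear of the handle. The estimates agree, so I'll grip and lift.

```bash
python3 - <<'E'
from h import *
R=down(.058); x,y=.5864,.0355; z0=.117
move_l([x,y,.20],R); print(move_l([x,y,z0],feed=.06,until_force=15),sense()["position"])
command_gripper(0.0,60); s=sense(); print("gap",s["finger_gap"],s["wrist_force"].round(1),s["position"])
x,y=s["position"][:2]; z0=s["position"][2]
move_l([x,y,z0+.04],feed=.05); s=sense(); print(s["position"],s["wrist_force"].round(1))
print(move_l([x,y,z0+.153],feed=.06,until_force=30)); s=sense(); print(s["position"],s["wrist_force"].round(1),s["time_s"])
print(move_l([x,y,z0+.117],feed=.02,until_force=6)); s=sense(); print(s["position"],s["wrist_force"].round(1),s["finger_gap"])
E
```

```text
False [0.58666785 0.03554775 0.11741161]
gap 0.021425621808815253 [-0.5 -3.   1.8] [0.5864455  0.03477807 0.11717606]
[0.58642395 0.03475279 0.15725173] [ 3.1 -1.9 -7.3]
False
[0.58640788 0.03476751 0.27021341] [ 3.9 -1.5 -7.1] 9.7333
True
[0.58640682 0.03474763 0.23708924] [-0.6  0.6  6. ] 0.021879014229749152
```

```bash
python3 - <<'E'
from h import *
s=sense();p0=s["position"]; move_l(p0+[0,0,.001],feed=.01)
command_gripper(.05); print(sense()["wrist_force"].round(1))
move_l(p0+[0,0,.10],feed=.1)
movep([.43,.03,.36],down(0))   # above the holder area
p,W=wrist(); cv2.imwrite("pics/w2.png",p[:,:,::-1]); np.savez("pics/w2.npz",p=p,W=W); Z=W[...,2]
k=(Z>.216)&(Z<.235)&(abs(W[...,0]-.644)<.03)&(abs(W[...,1]-.04)<.24);q=W[k];x0,y=line(q);print("panel",len(q),x0,y,q.min(0),q.max(0),np.median(q,0))
p,W=top(); Z=W[...,2]; cv2.imwrite("pics/t2.png",p[:,:,::-1]);
n,l,s,ce=cv2.connectedComponentsWithStats((wood(p)&(Z>.03)).astype(np.uint8))
for i in range(1,n):
    if s[i,4]>25: q=W[l==i]; print(ce[i].round(),s[i,4],np.nanmedian(q,0).round(3))
r=(Z>.21)&(Z<.24)&(abs(W[...,0]-.644)<.03); q=W[r]; x0,y=line(q); print("panel top",x0,y,np.median(q,0),q.min(0),q.max(0)); print(sense()["time_s"])
E
```

```text
[ 0.3 -0.5  0.1]
  return _methods._mean(a, axis=axis, dtype=dtype,
  ret = um.true_divide(
Traceback (most recent call last):
  File "h.py", line 26, in line
    m=np.median(P[:,:2],0); vx,vy,x0,y0=cv2.fitLine(P[:,:2].astype(np.float32),cv2.DIST_HUBER,0,.002,.001).ravel()
                                        ~~~~~~~~~~~^^^^^^^^^^^^^^^^^^^^^^^^^^^^^^^^^^^^^^^^^^^^^^^^^^^^^^^
cv2.error: OpenCV(4.12.0) /io/opencv/modules/imgproc/src/linefit.cpp:50: error: (-215:Assertion failed) count > 0 in function 'fitLine2D_wods'
```

View pics/w2.png

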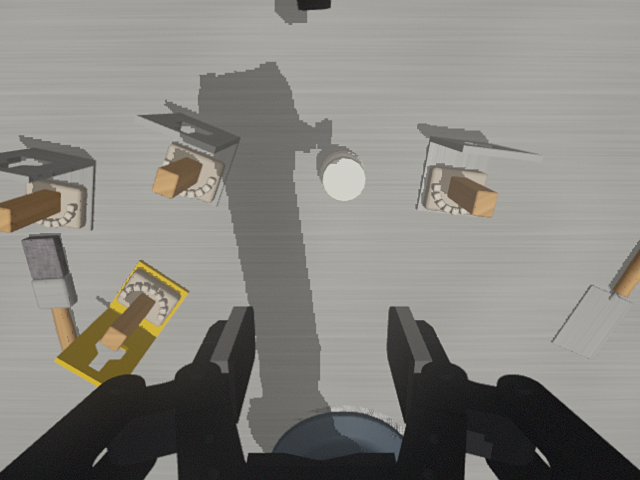

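View w2 shows the three grey holders at posts (178,178), (475,195) and (20,215), with the jar at (343,178) and the yellow look-alike at (120,330). The panel is out of frame, so I'll turn the tool half round, which puts the camera on the robot's side and gives a frontal view of the screws and holders.

```bash
cat >> h.py <<'E'
def grip(yaw): return down(yaw+np.pi)   # camera on the robot's side
def holders(p,W):
    Z=W[...,2]; out=[]
    n,l,s,ce=cv2.connectedComponentsWithStats((wood(p)&(Z>.095)&(Z<.115)).astype(np.uint8))
    g=p.max(2).astype(int)-p.min(2)<30
    for i in range(1,n):
        if s[i,4]<40: continue
        m=np.median(W[l==i],0)
        k=g&(Z>.09)&(Z<.122)&(np.hypot(W[...,0]-m[0],W[...,1]-m[1])<.075)&(W[...,0]>m[0]+.02)
        if k.sum()<40: continue
        x0,yaw=line(W[k]); out.append((m,x0,yaw,k.sum()))
    return out
E
python3 - <<'E'
from h import *
c=np.load("pics/w2.npz")
for m,x0,yaw,n in holders(c["p"],c["W"]): print("w2",m.round(4),x0.round(4),round(yaw,3),n)
movep([.44,.04,.45],grip(.058)); s=sense(); print(s["joint_pos"].round(2),s["time_s"])
p,W=wrist(); cv2.imwrite("pics/w3.png",p[:,:,::-1]); np.savez("pics/w3.npz",p=p,W=W)
for m,x0,yaw,n in holders(p,W): print("w3",m.round(4),x0.round(4),round(yaw,3),n)
p2,W2=top()
for nm,w in(("w",W),("t",W2)):
    Z=w[...,2]; k=(Z>.214)&(Z<.235)&(abs(w[...,0]-.644)<.035)&(abs(w[...,1]-.04)<.25); q=w[k]
    if len(q): x0,y=line(q); print(nm,"panel",len(q),x0,y,np.median(q,0),np.percentile(q,1,0),np.percentile(q,99,0))
E
```

```text
w2 [0.4103 0.3214 0.1012] [0.4536 0.2986] -0.262 574
[-1.34 -0.2   1.    1.78  0.17  1.47  1.26] 16.525
w panel 2931 [0.63889366 0.07053664] 0.090832315 [0.64062879 0.04531714 0.22163509] [ 0.63189524 -0.18756511  0.21427791] [0.67452649 0.12736936 0.22446891]
t panel 662 [0.64596045 0.00065131] 0.058935598 [ 0.64836953 -0.0537542   0.22498309] [ 0.61784599 -0.18746655  0.2141676 ] [0.66457836 0.26350438 0.23185978]
```

View pics/w3.png

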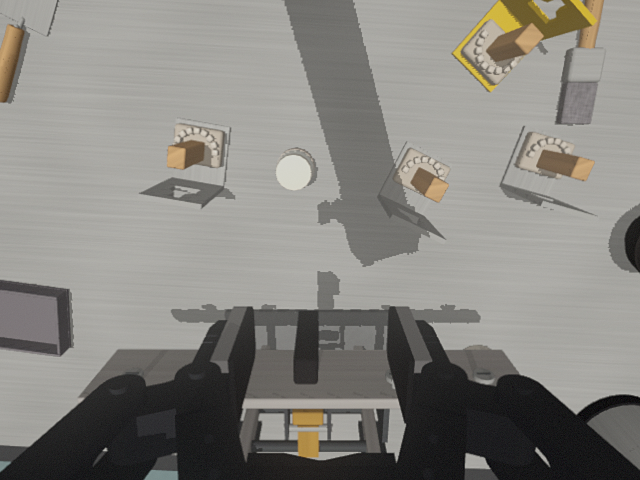

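The carriage is up on the top rung. In this view (inverted) the posts' tops are at (180,158), (433,188) and (582,168). The fingers partly hide the screws, and the wood mask failed here, so I'll tune it.

```bash
python3 - <<'E'
from h import *
c=np.load("pics/w3.npz"); p,W=c["p"],c["W"]; h=cv2.cvtColor(p,cv2.COLOR_RGB2HSV)
for u,v in((178,158),(436,190),(584,168),(520,40)): print(h[v,u],W[v,u].round(4), np.nanmedian(W[v-3:v+4,u-3:u+4].reshape(-1,3),0).round(4))
m=wood(p); print(m.sum(),[ (m&(W[...,2]>a)&(W[...,2]<a+.01)).sum() for a in np.arange(.03,.13,.01)])
for u,v in((60,200),(300,172),(200,250)): print("z",W[v,u].round(4))
E
```

```text
[ 17 105 200] [ 0.4247 -0.1167  0.1045] [ 0.4248 -0.1172  0.1033]
[ 17  99 198] [0.4432 0.1695 0.1049] [0.4434 0.1695 0.1036]
[ 17 100 198] [0.409  0.3312 0.1026] [0.409  0.3311 0.1033]
[ 17 104 201] [0.2854 0.2337 0.1022] [0.2856 0.2332 0.103 ]
1129 [np.int64(0), np.int64(2), np.int64(4), np.int64(3), np.int64(2), np.int64(3), np.int64(3), np.int64(57), np.int64(2), np.int64(0)]
z [ 5.065e-01 -3.187e-01 -4.000e-04]
z [0.4388 0.0153 0.0626]
z [ 0.5697 -0.1264 -0.0028]
```

```bash
sed -i 's/>110)/>75)/' h.py; python3 - <<'E'
from h import *
for f in("w2","w3"):
    c=np.load(f"pics/{f}.npz")
    for m,x0,yaw,n in holders(c["p"],c["W"]): print(f,m.round(4),x0.round(4),round(yaw,3),n, "offset in holder frame", (down(yaw)[:2,1]@(x0-m[:2])).round(4),(-down(yaw)[:2,2]@(x0-m[:2])).round(4))
E
```

```text
w2 [0.4446 0.1685 0.103 ] [0.4898 0.1552] -0.37 1006 offset in holder frame 0.0469 0.004
w2 [ 0.4257 -0.1186  0.103 ] [ 0.4724 -0.1223] -0.113 732 offset in holder frame 0.0468 0.0015
w2 [0.4106 0.3223 0.1023] [0.4536 0.2986] -0.262 574 offset in holder frame 0.0477 -0.0118
w3 [ 0.4239 -0.1181  0.103 ] [ 0.4675 -0.1346] -0.135 684 offset in holder frame 0.0454 -0.0105
w3 [0.4093 0.3266 0.103 ] [0.4543 0.3154] -0.202 469 offset in holder frame 0.0463 -0.0019
w3 [0.4422 0.1691 0.1031] [0.4833 0.1478] -0.385 521 offset in holder frame 0.046 -0.0043
```

```bash
cat >> h.py <<'E'
O=np.array([.644,.0382]); YR=.058; ex=np.array([np.cos(YR),np.sin(YR)]); ey=np.array([-ex[1],ex[0]])
def rk(x,y,z): return np.r_[O+ex*x+ey*y,z]
def pick(guess):
    command_gripper(.085)
    movep([guess[0],guess[1],.27],grip(guess[2]))
    p,W=wrist(); hs=holders(p,W)
    m,x0,yaw,n=min(hs,key=lambda h:np.hypot(*(h[0][:2]-guess[:2])))
    print("near",m.round(4),round(yaw,3),n,"off",np.hypot(*(x0-m[:2])).round(4)); 
    assert np.hypot(*(m[:2]-guess[:2]))<.02 and abs(yaw-guess[2])<.15, "look again"
    c=m[:2]
    move_l([*c,.20],grip(yaw)); b=move_l([*c,.089],feed=.08,until_force=8)
    assert not b,"contact on the way down"
    command_gripper(0,40); s=sense(); print("gap",s["finger_gap"],s["position"].round(4),s["wrist_force"].round(1))
    move_l(s["position"]+[0,0,.03],feed=.05); s=sense(); print("lifted",s["wrist_force"].round(1),s["finger_gap"])
def hang(y):
    s=sense(); q=s["position"]; move_l([q[0],q[1],.245],feed=.12)
    move_l(rk(-.105,y,.245),grip(YR),feed=.12)
    move_l(rk(-.095,y,.228),feed=.08); sleep(.3)
    b=move_l(rk(-.046,y,.228),feed=.03,until_force=5); s=sense(); q=s["position"]
    d=ex@(q[:2]-O); print("touch",b,"rack x",d.round(4),s["wrist_force"].round(1))
    return d
def lower(y,d):
    move_l(rk(d-.002,y,.228),feed=.02); sleep(.2)
    b=move_l(rk(d-.002,y,.191),feed=.03,until_force=5); s=sense(); print("down",b,s["position"].round(4),s["wrist_force"].round(1),s["finger_gap"])
    return s["position"][2]
def release():
    q=sense()["position"]; command_gripper(.045); sleep(.3); move_l(q+[0,0,.06],feed=.08); q=sense()["position"]
    move_l([*(q[:2]-ex*.08),q[2]+.06]); print("t",sense()["time_s"])
E
python3 - <<'E'
from h import *
pick(np.array([.4093,.3266,-.2]))
d=hang(.18); np.save("d.npy",d)
p,_=wrist(); cv2.imwrite("pics/w4.png",p[:,:,::-1]); print(sense()["time_s"])
E
```

```text
near [0.4087 0.33   0.1032] -0.201 1893 off 0.0471
gap 0.019564955587437573 [0.4087 0.33   0.0891] [-0.9 -0.4  1.5]
lifted [ 0.1  0.4 -2. ] 0.01948181389916277
touch True rack x -0.0596 [ 0.1  0.5 -2.5]
26.55
```

View pics/w4.png

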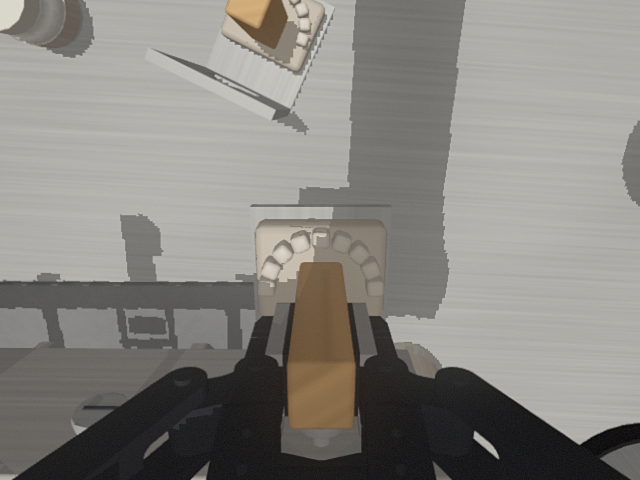

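```bash
python3 - <<'E'
from h import *
s=sense(); print(s["position"],s["wrist_force"].round(1)); q=s["position"]
b=move_l(rk(-.050,.18,.228),feed=.015,until_force=5); s=sense(); print(b,(ex@(s["position"][:2]-O)).round(4),(ey@(s["position"][:2]-O)).round(4),s["position"][2],s["wrist_force"].round(1))
E
```

```text
[0.57376354 0.21417736 0.22642289] [-0.1  0.3 -2.3]
True -0.0596 0.1798 0.22542280075253932 [-0.3  0.4 -1.6]
```

Image w4 shows the holder held upright in front of screw 4, with the model at (320,260) and the plate's top edge near (320,450). The touch is 3.6 mm early, so I'll check from the depth whether the holder has pitched in the grip.

```bash
python3 - <<'E'
from h import *
p,W=wrist(); s=sense(); print(s["position"].round(4))
B=np.dstack([(W[...,:2]-O)@np.column_stack([ex,ey]),W[...,2]])
for n,(v0,v1,u0,u1) in dict(shelf_front=(208,217,258,330),model_f=(240,250,300,345),post_low=(270,280,305,340),post_top=(400,425,300,345),post_mid=(330,350,305,340),plate=(436,452,300,340),jaw=(340,350,280,286)).items():
    print(n,np.nanmedian(B[v0:v1,u0:u1].reshape(-1,3),0).round(4))
for v in range(225,460,15): print(v,B[v,321].round(4))
E
```

```text
[0.5737 0.2142 0.225 ]
shelf_front [-0.0899  0.1668  0.1411]
model_f [-0.0817  0.1806  0.168 ]
post_low [-0.0704  0.1806  0.1744]
post_top [-0.0529  0.1807  0.2397]
post_mid [-0.0697  0.1806  0.2269]
plate [-0.0077  0.1796  0.2065]
jaw [-0.0705  0.1687  0.2312]
225 [-0.0872  0.1801  0.1554]
240 [-0.0839  0.1802  0.1679]
255 [-0.0734  0.1802  0.1578]
270 [-0.0702  0.1802  0.1688]
285 [-0.07    0.1802  0.1851]
300 [-0.0697  0.1802  0.1985]
315 [-0.0703  0.1803  0.2117]
330 [-0.0698  0.1803  0.2211]
345 [-0.0705  0.1803  0.2314]
360 [-0.0699  0.1803  0.2384]
375 [-0.0663  0.1803  0.2404]
390 [-0.061   0.1803  0.2401]
405 [-0.0558  0.1804  0.2402]
420 [-0.0497  0.1804  0.2393]
435 [-0.0212  0.1804  0.2142]
450 [-0.0075  0.1804  0.2074]
```

The post is vertical, so the holder hasn't pitched. The head is visible in front of the plate at rack x = -21 mm and y = 180 mm, so it is through the keyhole and the touch is on the panel itself. I'll lower it.

```bash
python3 - <<'E'
from h import *
z=lower(.18,-.0596)
p,W=wrist(); cv2.imwrite("pics/w5.png",p[:,:,::-1])
if z<.1965:
    release()
    p,W=top(); np.savez("pics/t5.npz",p=p,W=W); cv2.imwrite("pics/t5.png",p[120:360,130:450][:,:,::-1].repeat(2,0).repeat(2,1))
    for m,x0,yaw,n in holders(p,W): print(m.round(4),x0.round(4),round(yaw,3),n)
E
```

```text
down True [0.572  0.2143 0.1934] [-1.3 -0.3  5.2] 0.019496117708308842
t 30.9833
[0.4461 0.1699 0.1056] [0.487  0.1501] -0.39 96
[ 0.4271 -0.1197  0.1066] [ 0.4725 -0.1264] -0.123 108
```

```bash
python3 - <<'E'
from h import *
p,W=wrist(); cv2.imwrite("pics/w6.png",p[:,:,::-1])
E
```

```text
(no output)
```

View pics/w6.png

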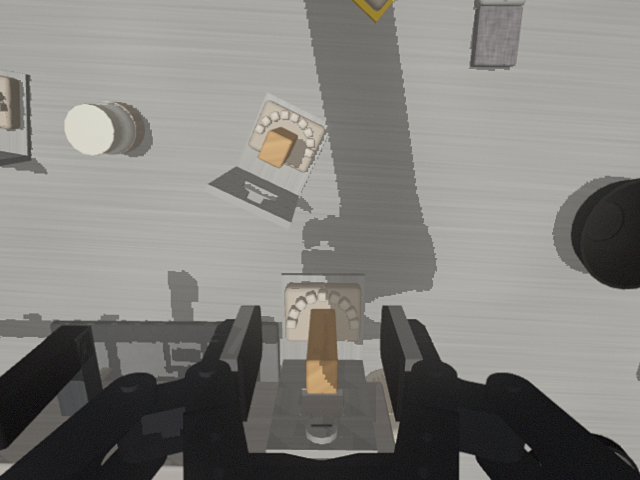

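Holder 1 hangs upright and square on screw 4, with the screw head at (321,432) in front of the slot. Next is the middle holder, onto screw 3.

```bash
python3 - <<'E'
from h import *
p,W=wrist(); hs=[h for h in holders(p,W) if abs(h[0][1]-.17)<.06 and h[0][0]<.52]; print([(h[0].round(3),round(h[2],3)) for h in hs])
q=sense()["position"]; move_l([q[0],q[1],.32])
h=hs[0] if hs else None
pick(np.r_[h[0][:2],h[2]] if h else np.array([.4435,.1692,-.385]))
d=hang(.09)
if -.064<d<-.051:
    z=lower(.09,d)
    if z<.1965: release()
    p,W=wrist(); cv2.imwrite("pics/w7.png",p[:,:,::-1])
E
```

```text
[(array([0.443, 0.171, 0.103]), np.float32(-0.387))]
near [0.4421 0.1713 0.1032] -0.388 1936 off 0.0458
gap 0.019716195846820498 [0.442  0.1712 0.0891] [-0.4 -0.5  1.8]
lifted [-0.3  0.2 -3.1] 0.019728102714010445
touch True rack x -0.06 [-0.4  0.6 -3.5]
down True [0.5768 0.1245 0.193 ] [-1.4 -0.   4.6] 0.019627112346395963
t 43.9333
```

View pics/w7.png

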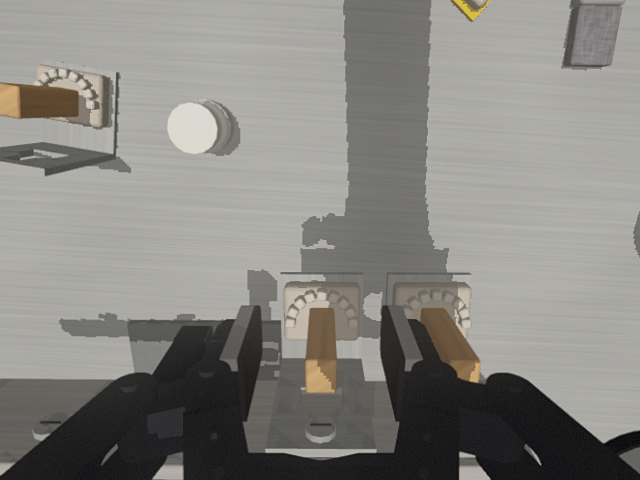

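Holder 2 hangs square on screw 3 (head at (321,430)), next to holder 1. The third holder goes on screw 1, well clear of the handle.

```bash
python3 - <<'E'
from h import *
q=sense()["position"]; move_l([q[0],q[1],.34])
p,W=top(); hs=holders(p,W); print([(h[0].round(3),round(h[2],3)) for h in hs])
h=[h for h in hs if h[0][0]<.56][0]
movep([h[0][0],h[0][1]+.05,.36],grip(h[2]))
p,W=wrist(); hs=[a for a in holders(p,W) if np.hypot(*(a[0][:2]-h[0][:2]))<.04]; h=hs[0]
pick(np.r_[h[0][:2],h[2]])
d=hang(-.18)
if -.064<d<-.051:
    z=lower(-.18,d)
    if z<.1965: release()
    p,W=wrist(); cv2.imwrite("pics/w8.png",p[:,:,::-1])
E
```

```text
[(array([ 0.426, -0.12 ,  0.106]), np.float32(-0.133))]
near [ 0.4227 -0.1199  0.1032] -0.115 1904 off 0.0462
gap 0.01923087501623831 [ 0.4227 -0.12    0.089 ] [ 0.6 -0.6  0.6]
lifted [ 0.1 -0.2 -3.1] 0.01960030837716637
touch True rack x -0.0599 [ 0.7  0.9 -3.4]
down True [ 0.5926 -0.145   0.1929] [-0.6  0.3  4.9] 0.019446203686003784
t 57.9833
```

View pics/w8.png

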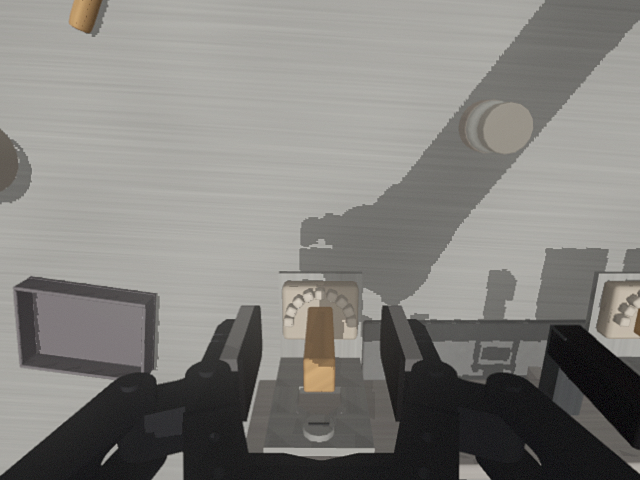

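Holder 3 hangs on screw 1 (head at (318,428)). I'll move the arm clear and do a final check.

```bash
python3 - <<'E'
from h import *
q=sense()["position"]; move_l([q[0]-.04,q[1],.40]); movep([.45,-.22,.42],grip(YR)); sleep(1)
p,W=top(); B=np.dstack([(W[...,:2]-O)@np.column_stack([ex,ey]),W[...,2]]); Z=W[...,2]
n,l,s,ce=cv2.connectedComponentsWithStats((wood(p)&(Z>.09)).astype(np.uint8))
for i in range(1,n):
    if s[i,4]>20: q=B[l==i]; q=q[q[:,2]>np.max(q[:,2])-.015]; print("post rack",np.median(q,0).round(4),s[i,4])
k=(p.max(2)<60)&(np.hypot(B[...,0]+.058,B[...,1])<.02)&(Z>.2); print("handle top",k.sum(),np.median(Z[k]))
k=(abs(B[...,0])<.02)&(abs(B[...,1])<.23)&(Z>.2)&(Z<.24); print("panel top",np.median(Z[k]))
cv2.imwrite("pics/t9.png",p[90:340,60:500][:,:,::-1])
a,_=camera("scene"); cv2.imwrite("pics/s9.png",np.vstack([cv2.resize(a[190:410,200:520],(800,550))])[:,:,::-1]); print(sense()["time_s"])
E
```

```text
post rack [-0.0566  0.1786  0.2077] 68
post rack [-0.0599  0.0894  0.2083] 69
post rack [-0.057  -0.179   0.2078] 64
post rack [-0.345   0.2236  0.106 ] 65
handle top 144 0.252106086321336
panel top 0.22197776313533968
60.3333
```

View pics/t9.png

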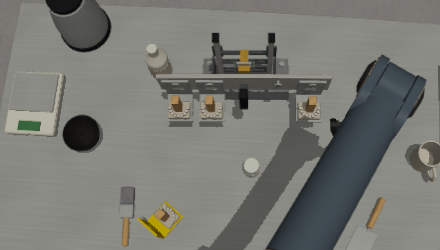

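View pics/s9.png

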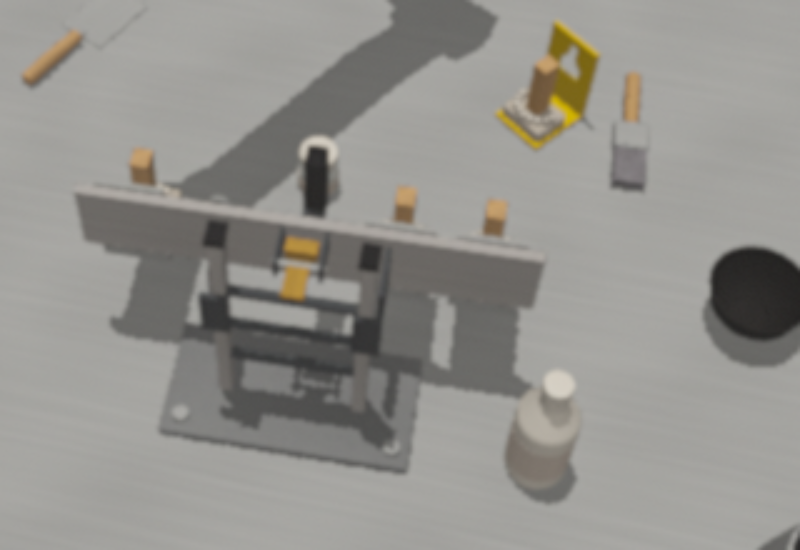

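In the top view all three holders sit against the panel at (180,107), (211,107) and (309,107), and no grey holder is left on the bench. The scene view shows the carriage up on the top rung, and the jar, yellow holder and tools look undisturbed. I'll hand in.

```bash
python3 -c "
from rig import *
print(finish_job())"
```

```text
the job is handed in; nothing more can be done
None
```

The job is handed in, at about 60 s on the robot's clock: the carriage is on the top rung and all three holders on the bench are hung.

**Carriage:** I lifted it by the handle to 0.153 m and lowered it until the pawl took the weight at about 0.120 m, then let go. The last check had the handle top at z = 0.252 m, where 0.253 m was expected.

**Holders:** Three grey holders were present, and each was hung on its own screw (4, 3 and 1). In each case the holder met the panel at rack x of about -60 mm. It then slid down to a firm stop at TCP z of 0.193 m, where 0.194 m was expected. Afterwards the three post tops were level at 0.208 m (0.210 m expected) and within 1.5 mm sideways of their screws.

**Disagreements:** The holders touched the panel about 4 mm earlier than computed. For the first, depth showed an upright post and the screw head already through the keyhole, so I took it as calibration and grasp offset. The other two touched at the same place, so I did not repeat that check. The panel's top edge read 0.222 m instead of 0.225 m in the top camera, within its noise.

I did not touch the jar, the tools or the yellow look-alike. They looked unmoved in the last pictures, but I did not measure them.

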